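Lift the coolant strainer basket out of its deep well with the hook

TASK

Take the lifting hook from its bracket, use it to lift the rectangular strainer basket by its wire handle out of the deep well of the grey strainer box, and set the basket down gently, upright and unhooked, in the drip tray. Then hang the hook back in its bracket. Do not touch the basket with the fingers, and leave the round basket where it is.

Things in the scene. Friction and masses are not known exactly. Their poses are not given: they have to be found in the camera images.
- basket: Rectangular steel strainer basket: open tray 76 (x) x 56 (y) x 25 high, 3 mm walls, 280 g. Origin: centre of underside, z up. A rigid 5 mm wire handle stands in its y-z plane at x = 0: uprights at y = +-26.5 to 45 above the underside, then sloping to a peak (wire axis 59.5 up) at y = 0; open beneath. Starts in a well of the box, on its floor, x along the well within 4 deg and 8 mm of mid-length.
- strainer_box: Fixed grey steel box, open on top, 144 (x) x 226 (y) x 140 mm high. Origin: centre of underside, z up. Three deep wells side by side along y (centres y = -74, 0, +74), each 136 long (x) and 70 wide inside, floor 4 above the table, walls 4. One holds the rectangular basket, one the round basket, one a stepped block without handle.
- round_basket: Bystander to leave alone: round steel basket 57 mm across, 25 mm high, with the same kind of wire handle, in another well. Origin: centre of its underside.
- hook: Lifting hook, 220 g. Origin: axis of its vertical 8 mm shaft, level with the foot's axis. Foot: 8 mm bar to +x, straight to 24, upturned tip ends at x = 32, 11 above the origin. Flange 54 x 54 x 6, underside 115 above the origin; on it a 24 mm square wooden handle (faces along x, y) 121 to 185 above the origin: grip there. Starts hung in the fork, origin 45 above the table, x along the station's.
- station: Fixed, base 170 (x) x 260 (y). Origin: centre of underside. Drip tray, 150 x 150 inside, 20 high, floor 4 up, centred at x 0, y -50. Hook's level fork, 10 thick, top 160 up: slot 28 wide along x at y +85, open at x = -55 (towards -x), closed at +20, post at x 50 to 70. Hook hangs at x 0, y +85, flange on the arms, foot to +x; lift it 20 and slide out to -x; reverse to hang it.
Mind the look-alikes: they are no part of the job. What is shaped like the basket but blue, orange or turquoise is not meant.

How it is judged:
By the outcome, as a careful person would: the job done as asked, in the order asked, and still so for the second after the job is handed in, with the robot touching nothing.
It also fails if it takes over 67 s, if anything falls off the work surface, if the arm or the gripper's body presses on something with over 40 N, if the wrist force passes 120 N, or if a joint passes its speed limit or range.

ROBOT

A 6-joint arm with a two-finger parallel gripper is mounted at the origin on the work surface. World frame = base frame: x ahead of the robot, y to its left, z up, the work surface at z = 0. Lengths are in mm, angles in rad, forces in N, time in s.
With the tool pointing down it reaches from about 325 to 850 mm from the base axis. Payload 4.4 kg.
Tool frame: the origin (TCP) lies on the centre line of the jaws, within the pads' length; the fingertips stand 22 mm ahead of it and the grasp point (between the pads) lies 3 mm ahead of it; z points along the fingers, x is the direction in which the jaws open and shut, and the axes are right-handed (so a half turn about z gives the same grasp; the last joint's range is limited). The gripper opens to 94 mm and grips with 3 to 60 N. Pads are 16 mm wide; open, the fingers measure 119 mm over their backs; the gripper's body (75 mm by 177 mm) begins 78 mm behind the grasp point.
Start: joints at [0.981, 0.207, 1.542, -0, 1.393, -0.15], TCP at [244.821, 520.279, 227.447] pointing down, gripper open.
Joint ranges: [-2.73, 2.73], [-0.86, 2.22], [0.23, 2.46], [-1.11, 4.25], [0.08, 2.63], [-2.82, 2.82]. Speed limits (rad/s): [2.79, 2.79, 3.14, 3.14, 3.14, 3.14].

INTERFACE

Orientations are given as [roll, pitch, yaw] about the fixed x, y, z axes, in that order (R = Rz(yaw) Ry(pitch) Rx(roll)).
In Python, from bench import r gives the robot as it stands.
- The arm moves only by the tool arm_command, never from a script. Its argument "steps" is a list of rows, each a list of 6 numbers: the shift along the tool's x, y, z in m, then the turn, a rotation vector about the tool's x, y, z in degrees. In form: [[dx, dy, dz, ax, ay, az], ...]. A call has 1 to 20 rows; each row is the pose to reach, as a shift and turn from the pose commanded when the call began, along the tool's axes at that moment; what a row does not reach only later rows make up. A row lasts 1/10 s, in which the tool goes at most 50 mm and 8.59 degrees, less where a joint would pass 70% of its speed; a pose out of reach is approached as far as the arm can. A call with a gripper value outside its range is refused whole. "hand" is the closure, from 0 (fully open) to 1 (shut), set as the call begins (left out, the last holds). The fingers move at their own pace and stop on an object; the grip force is fixed at half the most. Time passes only in rows, so rows that repeat a pose let the fingers close. It gives the time, the measured TCP pose, the force and the opening at its end, in the units of the state.
- r.observe(): the state, without advancing time (a new reading comes with each control period).
- r.get_image(name): name is "scene" or "side" or "wrist"; returns the picture (480x640x3 uint8, blue, green, red); there is no depth.
- r.camera_model(name): a dict with "K" (3x3 intrinsics, pixels), "R" (3x3) and "t" (3): a world point X has camera coordinates R X + t. Camera axes: x right, y down, z forward; pixel columns grow to the right and rows downward; lengths in mm; the calibration is good to about 2 mm. A picture is of the moment at which its call begins: read the wrist's pose just before it. camera_model takes no time and is no camera call; for the wrist camera it gives the pose at the moment of the call.
- r.sign_off(): hands the job in, once; it reports no verdict.
The state is a dict: "time": time; "joint_positions": joint angles; "joint_vel": joint speeds; "tau": joint torques, N m; "ee_pos": TCP position; "ee_rot": TCP orientation; "force": force on the tool from outside, world axes, zero at the start; "wrist_torque": the same for the moment, N m; "width": opening from 0.0 (shut) to 1.0 (fully open).
Only numpy, scipy, OpenCV 4.12 (cv2) and the standard library are available. Lean on these libraries where they do the work, as an engineer would, in place of code of your own. Each camera call takes 0.05 s, during which the arm holds its last target.

## Working session

There is one attempt and no reset: what is moved stays moved. The work goes in short steps, Python scripts to look and compute and a tool call to move; the robot and the scene stay as the last step left them, time stands still between calls to the robot, and variables do not carry over. Pictures are saved under pics/ and viewed, and the job is handed in when it is done.

Besides the shell and the picture viewer there is one more tool, called as name(argument=value, ...) on one line, values as JSON. arm_command: Moves the arm, as the interface text tells. Its arguments: {"type":"object","properties":{"steps":{"type":"array"},"hand":{"type":"number"}},"required":["steps"]}

```bash
mkdir -p pics; ls; python3 - <<'E'
from bench import r
import cv2
s=r.observe(); print({k:s[k] for k in('time','ee_pos','ee_rot','force','width')})
for n in('scene','side','wrist'):
    m=r.camera_model(n); print(n,m)
    cv2.imwrite(f'pics/{n}0.png',r.get_image(n))
E
```

```text
pics
{'time': 0.0, 'ee_pos': array([244.41647074, 519.65189429, 226.30131187]), 'ee_rot': array([-3.14131757e+00,  2.20504229e-03,  1.13099437e+00]), 'force': array([-0.81768382, -0.38160656, -0.16161666]), 'width': 0.9981173619531011}
scene {'K': array([[522.41312769,   0.        , 327.52166299],
       [  0.        , 522.41312769, 241.5492682 ],
       [  0.        ,   0.        ,   1.        ]]), 'R': array([[ 0.39517846,  0.91859644,  0.00381538],
       [ 0.74708197, -0.31897093, -0.58320328],
       [-0.53451147,  0.23331978, -0.81231729]]), 't': array([-184.64447972, -314.25567647, 1452.55888831])}
side {'K': array([[521.13434772,   0.        , 314.54719102],
       [  0.        , 521.13434772, 242.02203715],
       [  0.        ,   0.        ,   1.        ]]), 'R': array([[-0.97935939,  0.20208331,  0.00418631],
       [ 0.15770238,  0.77690271, -0.60955077],
       [-0.12643239, -0.59630908, -0.79273598]]), 't': array([ 481.60976761,  -53.29144107, 1187.85301695])}
wrist {'K': array([[333.291571  ,   0.        , 319.95823851],
       [  0.        , 333.291571  , 238.8397119 ],
       [  0.        ,   0.        ,   1.        ]]), 'R': array([[ 0.42568223,  0.90487036, -0.00206713],
       [ 0.87486608, -0.41098162,  0.25632682],
       [ 0.23109299, -0.11092223, -0.96658796]]), 't': array([-573.36943994,  -27.74914418,  391.4023761 ])}
```

View pics/scene0.png

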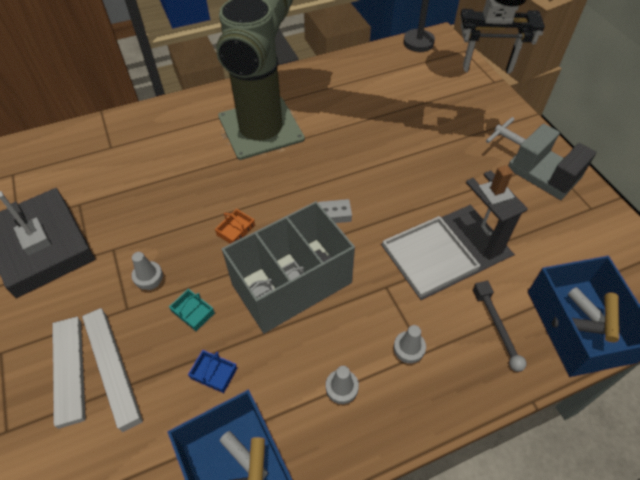

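View pics/side0.png

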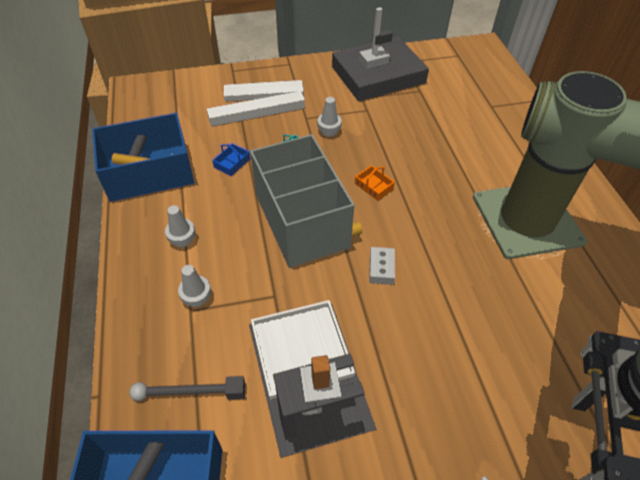

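View pics/wrist0.png

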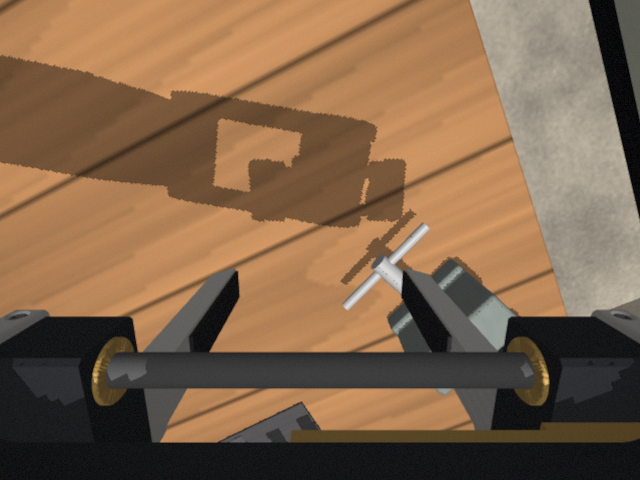

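The scene view shows the robot at (260,120), the box at (290,265), the tray at (432,255) and the hook at (500,180). The wrist view shows the vice. I'll enlarge the parts that matter.

```bash
python3 - <<'E'
import cv2
a=cv2.imread('pics/scene0.png');b=cv2.imread('pics/side0.png')
def c(im,x,y,w,h,n): cv2.imwrite(n,cv2.resize(im[y:y+h,x:x+w],(800,int(800*h/w)),interpolation=cv2.INTER_CUBIC))
c(a,210,190,160,120,'pics/c1.png');c(a,370,150,160,120+30,'pics/c2.png')
c(b,240,125,160,120+20,'pics/c3.png');c(b,230,290,160,120+50,'pics/c4.png')
E
```

```text
(no output)
```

View pics/c1.png

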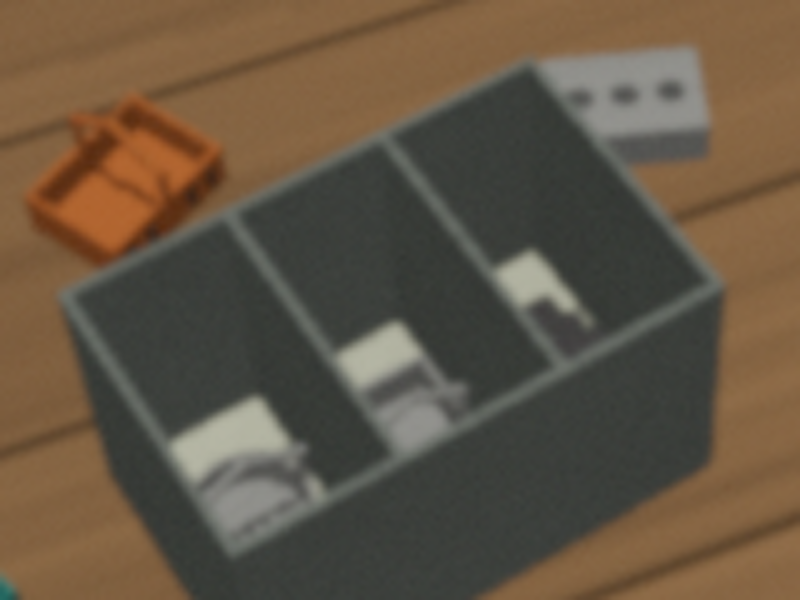

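View pics/c2.png

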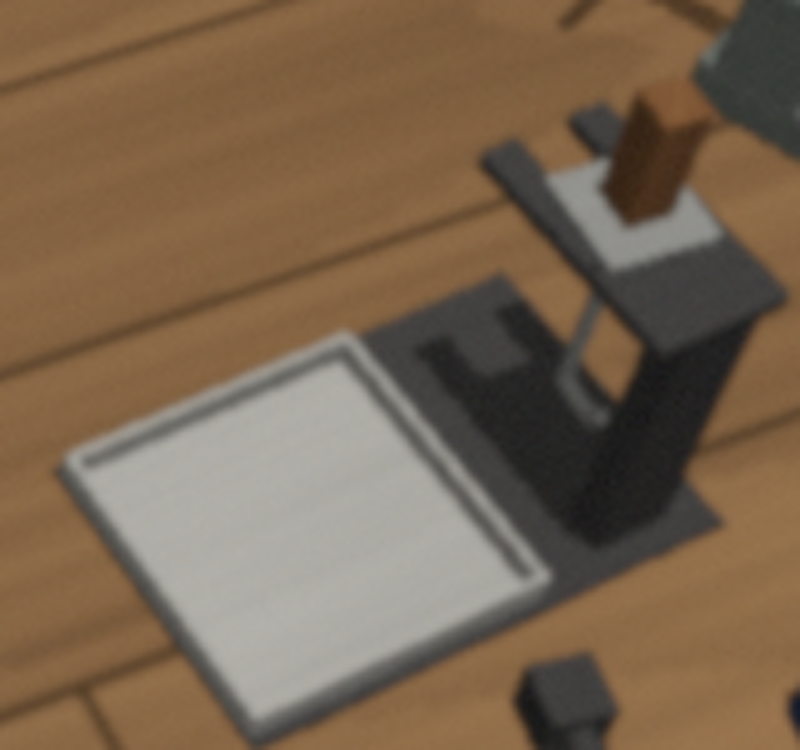

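View pics/c3.png

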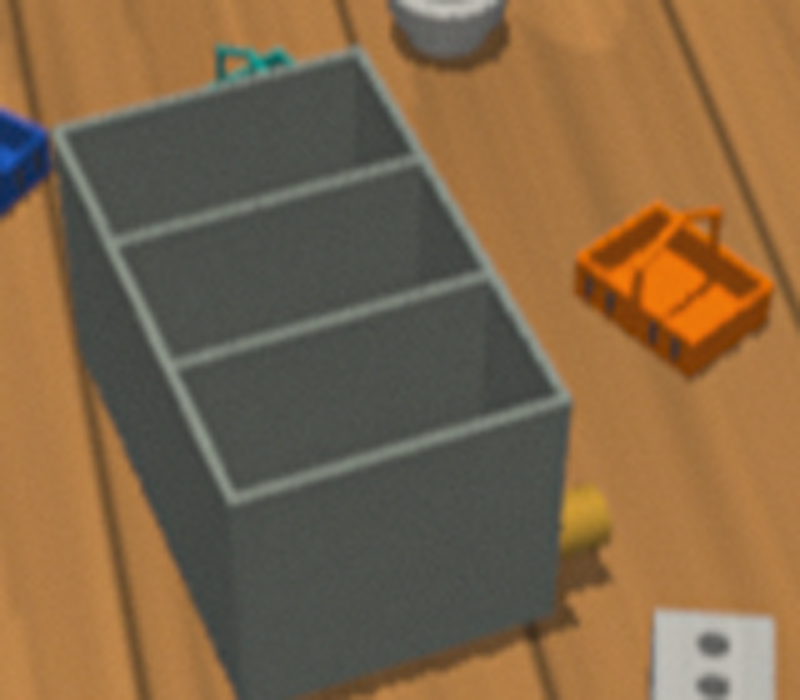

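View pics/c4.png

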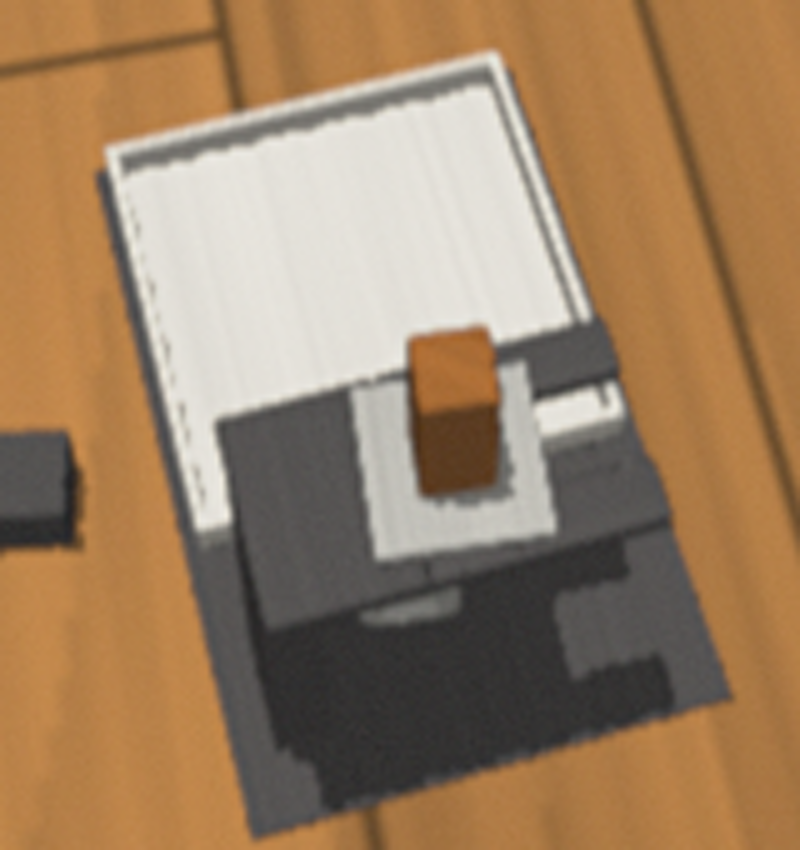

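Scene and side views: the box's outer rim corners are clear in both, and the tray, flange and handle are too. The middle well looks rectangular and the left one (-y) round. I'll check that with the wrist camera. First the poses.

```bash
cat > h.py <<'E'
import numpy as np
from bench import r
from scipy.optimize import least_squares
M={n:r.camera_model(n) for n in('scene','side')}
def proj(m,X):
    c=np.asarray(X,float)@m['R'].T+m['t']; p=c@m['K'].T; return p[...,:2]/p[...,2:]
def ray(m,uv,z):
    d=m['R'].T@np.linalg.solve(m['K'],[uv[0],uv[1],1]); o=-m['R'].T@m['t']; return o+d*(z-o[2])/d[2]
def Rz(a): c,s=np.cos(a),np.sin(a); return np.array([[c,-s,0],[s,c,0],[0,0,1]])
def fit(obs,x0):
    f=lambda p:np.concatenate([proj(m,Rz(p[2])@np.array(X,float)+[p[0],p[1],0])-uv for m,uv,X in obs])
    s=least_squares(f,x0,loss='soft_l1'); return s.x,f(s.x).reshape(-1,2)
E
python3 - <<'E'
from h import *
S=M['scene'];D=M['side']
c1=lambda u,v:np.array([210+u/5,190+v/5])-.4
c3=lambda u,v:np.array([240+u/5,125+v/5])-.4
c2=lambda u,v:np.array([370+u/5,150+v/5])-.4
c4=lambda u,v:np.array([230+u/5,290+v/5])-.4
bs=[(62,295),(530,62),(722,285),(235,555)];bd=[(360,50),(570,400),(235,500),(58,130)]
C=[(-72,-113,140),(-72,113,140),(72,113,140),(72,-113,140)]
ob=[(S,c1(*p),X) for p,X in zip(bs,C)]+[(D,c3(*p),X) for p,X in zip(bd,C)]
for m,u,X in ob: print(ray(m,u,140).round(1))
p,e=fit(ob,[500,0,0]);print('box',p,np.degrees(p[2]),e.round(1).tolist())
fl=[(-27,58+27-27,166)]
F=[(-27,58,166),(27,58,166),(27,112,166),(-27,112,166)]
H=[(-12,73,230),(12,73,230),(12,97,230),(-12,97,230)]
# scene: image: -x up-left, +y up-right
ob=[(S,c2(545,178),F[0]),(S,c2(612,270),F[1]),(S,c2(722,235),F[2]),
 (S,c2(638,85+7),H[0]),(S,c2(666,127),H[1]),(S,c2(712,105),H[2]),
 (D,c4(355,390),F[1]),(D,c4(525,362),F[0]),(D,c4(555,530),F[3]),(D,c4(375,560),F[2]),
 (D,c4(408,340),H[1]),(D,c4(488,328),H[0]),(D,c4(497,400),H[3]),(D,c4(418,412),H[2])]
for m,u,X in ob: print(X,ray(m,u,X[2]).round(1))
p,e=fit(ob,[500,200,0]);print('hookstation',p,np.degrees(p[2]),e.round(1).tolist())
w=75
print('hook at',Rz(p[2])@[0,85,0]+[p[0],p[1],0])
T=[(-75,-125,20),(-75,25,20),(75,25,20),(75,-125,20)]
for u,m in [((82,465),c2),((348,350),c2),((530,578),c2),((258,722),c2)]: print('tray',ray(S,m(*u),20 if u!=(530,578) else 20).round(1))
for X in T: print((Rz(p[2])@X+[p[0],p[1],0]).round(1))
E
```

```text
[ 453.1 -224.1  140. ]
[414.5  -5.6 140. ]
[552.3  20.7 140. ]
[ 592.7 -198.7  140. ]
[ 453.9 -218.8  140. ]
[ 4.139e+02 -3.000e-01  1.400e+02]
[551.6  23.7 140. ]
[ 591.1 -193.9  140. ]
box [ 5.02479192e+02 -1.00478587e+02  1.80673805e-01] 10.351846505668147 [[-0.4, -0.4], [0.9, -1.5], [1.5, -0.2], [0.2, 0.4], [0.3, -1.8], [1.0, -0.9], [-0.7, 0.1], [-1.5, -1.3]]
(-27, 58, 166) [527.8 323.  166. ]
(27, 58, 166) [582.  320.6 166. ]
(27, 112, 166) [583.9 373.7 166. ]
(-12, 73, 230) [545.9 337.4 230. ]
(12, 73, 230) [566.4 336.8 230. ]
(12, 97, 230) [563.6 360.7 230. ]
(27, 58, 166) [581.2 325.5 166. ]
(-27, 58, 166) [528.7 326.9 166. ]
(-27, 112, 166) [532. 380. 166.]
(27, 112, 166) [585.3 378.3 166. ]
(12, 73, 230) [568.1 342.  230. ]
(-12, 73, 230) [545.4 343.  230. ]
(-12, 97, 230) [547.6 364.4 230. ]
(12, 97, 230) [569.6 363.5 230. ]
hookstation [551.88393539 267.07671457 -88.02158724] -5043.265454609256 [[1.5, -0.3], [1.2, -0.4], [1.8, -0.1], [0.8, -1.1], [1.5, 0.2], [2.7, 1.6], [-0.9, -1.1], [0.2, -0.3], [0.5, 0.2], [-0.1, -0.6], [-0.3, -1.8], [0.5, -1.7], [1.5, -0.2], [0.1, -0.2]]
hook at [556.72571266 351.93870366   0.        ]
tray [496.6 133.8  20. ]
tray [486.3 280.7  20. ]
tray [630.6 289.7  20. ]
tray [647.6 141.6  20. ]
[469.9 146.6  20. ]
[478.4 296.3  20. ]
[628.2 287.8  20. ]
[619.6 138.   20. ]
```

The wrapped angle puts the hook's yaw at about -3°, while the tray's edges give about +4°. So the hook hangs slightly turned in its fork, and I'll measure it separately from closer. Next, the wrist camera's mounting, so I can choose looking poses.

```bash
cat >> h.py <<'E'
from scipy.spatial.transform import Rotation as Ro
def tool():
    s=r.observe(); return Ro.from_euler('xyz',s['ee_rot']),np.array(s['ee_pos'])
def go(pos,rpy,cmd=None):
    """shift (m, tool axes) and rotvec deg from current pose to target"""
    R,p=tool() if cmd is None else cmd
    d=R.inv().apply(np.array(pos)-p)/1000; w=(R.inv()*Ro.from_euler('xyz',rpy)).as_rotvec(degrees=True)
    print('shift',d.round(4),'turn',w.round(2))
E
python3 - <<'E'
from h import *
m=r.camera_model('wrist');R,p=tool()
c=-m['R'].T@m['t'];print('cam in tool',R.inv().apply(c-p)); print('cam axes in tool (rows)',(m['R']@R.as_matrix()).round(3))
# candidate look pose: tool yaw options, aim camera axis at target
C=R.inv().apply(c-p);A=m['R']@R.as_matrix()
for name,t,dist in(('hook',(557,350,190),250),('box',(502,-100,60),330)):
  for yaw in(0,np.pi/2,np.pi,-np.pi/2):
    Rt=Ro.from_euler('xyz',[np.pi,0,yaw]); print(name,yaw,'axis',Rt.apply(A[2]).round(2),'tcp',(np.array(t)-dist*Rt.apply(A[2])-Rt.apply(C)).round(0))
E
```

```text
cam in tool [  -0.49350348  -73.5264805  -157.7925549 ]
cam axes in tool (rows) [[ 1.    -0.     0.   ]
 [ 0.     0.967 -0.257]
 [-0.     0.257  0.967]]
hook 0 axis [-0.   -0.26 -0.97] tcp [558. 341. 274.]
hook 1.5707963267948966 axis [ 0.26 -0.   -0.97] tcp [566. 351. 274.]
hook 3.141592653589793 axis [ 0.    0.26 -0.97] tcp [556. 359. 274.]
hook -1.5707963267948966 axis [-0.26  0.   -0.97] tcp [548. 349. 274.]
box 0 axis [-0.   -0.26 -0.97] tcp [503. -89. 221.]
box 1.5707963267948966 axis [ 0.26 -0.   -0.97] tcp [491. -99. 221.]
box 3.141592653589793 axis [ 0.    0.26 -0.97] tcp [ 501. -111.  221.]
box -1.5707963267948966 axis [-0.26  0.   -0.97] tcp [ 513. -101.  221.]
```

```bash
python3 - <<'E'
from h import *
m=r.camera_model('wrist');R,p=tool()
C=R.inv().apply(-m['R'].T@m['t']-p);A=m['R']@R.as_matrix()
rpy=[np.pi,0,-np.pi/2]
Rt=Ro.from_euler('xyz',rpy)
for z in(310,340):
  tc=np.array([555,345,z]); c=tc+Rt.apply(C); Rc=(A@Rt.inv().as_matrix())
  for X in((557,350,166),(557,350,230),(470,350,160),(640,350,0)): 
    v=m['K']@Rc@(np.array(X)-c); print(z,X,(v[:2]/v[2]).round())
go([555,345,320],rpy)
E
```

```text
310 (557, 350, 166) [315. 230.]
310 (557, 350, 230) [314. 250.]
310 (470, 350, 160) [316. 312.]
310 (640, 350, 0) [317. 142.]
340 (557, 350, 166) [316. 223.]
340 (557, 350, 230) [315. 239.]
340 (470, 350, 160) [316. 299.]
340 (640, 350, 0) [317. 142.]
shift [-0.0261  0.3553 -0.0935] turn [1.300e-01 5.000e-02 1.548e+02]
```

arm_command(steps=[[0, 0.03, -0.05, 0, 0, 8], [-0.005, 0.07, -0.09, 0, 0, 16], [-0.01, 0.11, -0.0935, 0, 0, 24], [-0.012, 0.15, -0.0935, 0, 0, 32], [-0.015, 0.19, -0.0935, 0, 0, 40], [-0.018, 0.23, -0.0935, 0, 0, 48], [-0.02, 0.27, -0.0935, 0, 0, 56], [-0.023, 0.3, -0.0935, 0, 0, 64], [-0.026, 0.33, -0.0935, 0, 0, 72], [-0.026, 0.35, -0.0935, 0, 0, 80], [-0.026, 0.3553, -0.0935, 0, 0, 88], [-0.026, 0.3553, -0.0935, 0, 0, 96], [-0.026, 0.3553, -0.0935, 0, 0, 104], [-0.026, 0.3553, -0.0935, 0, 0, 112], [-0.026, 0.3553, -0.0935, 0, 0, 120], [-0.026, 0.3553, -0.0935, 0, 0, 128], [-0.026, 0.3553, -0.0935, 0, 0, 136], [-0.026, 0.3553, -0.0935, 0, 0, 144], [-0.026, 0.3553, -0.0935, 0, 0, 151], [-0.026, 0.3553, -0.0935, 0, 0, 154.8]], hand=0)

```text
time: 2.15
ee_pos: [555.0, 345.4, 320.2]
ee_rot: [3.14, -0.001, -1.574]
force: [-0.1, -0.3, -0.1]
width: 0.999
```

```bash
cat >> h.py <<'E'
import cv2,pickle
def snap(n,cam='wrist'):
    s=r.observe(); m=r.camera_model(cam); im=r.get_image(cam); cv2.imwrite(f'pics/{n}.png',im); pickle.dump((m,s),open(f'pics/{n}.pkl','wb'))
    print(s['time'],np.round(s['ee_pos'],1),np.round(s['ee_rot'],3),np.round(s['force'],1),s['width']); return im,m
def crop(n,x,y,w,h,o):
    im=cv2.imread(f'pics/{n}.png'); k=min(800/w,600/h); cv2.imwrite(f'pics/{o}.png',cv2.resize(im[y:y+h,x:x+w],None,fx=k,fy=k,interpolation=cv2.INTER_CUBIC)); print('scale',k)
def load(n): return pickle.load(open(f'pics/{n}.pkl','rb'))
E
python3 -c "
from h import *
snap('w1')"
```

```text
2.15 [555.  345.4 320.2] [ 3.140e+00 -1.000e-03 -1.574e+00] [-0.1 -0.3 -0.1] 0.9994614079466478
```

View pics/w1.png

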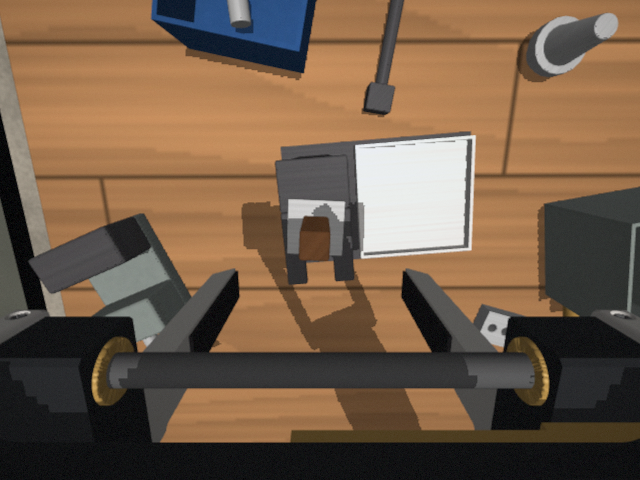

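```bash
python3 -c "
from h import *
crop('w1',260,120,110*2+10,172,'w1c')"
```

```text
scale 3.4782608695652173
```

View pics/w1c.png

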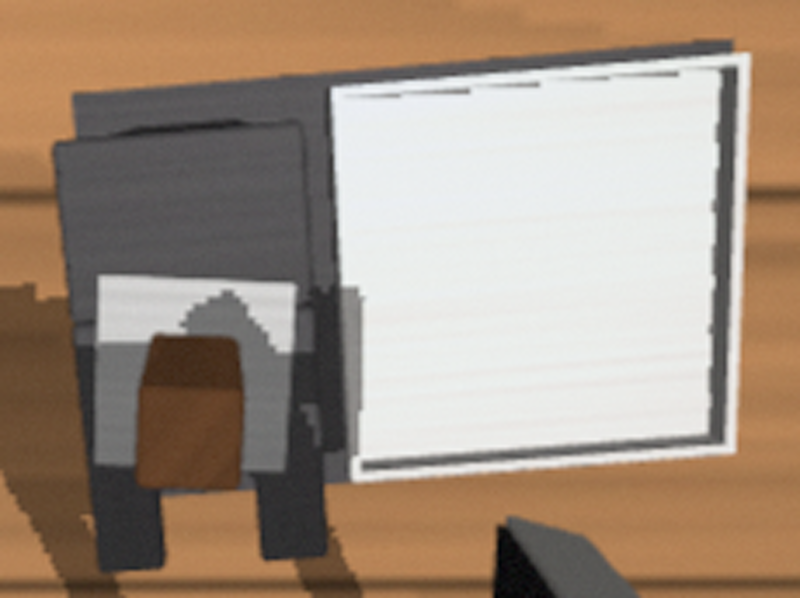

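```bash
python3 - <<'E'
from h import *
m,s=load('w1'); k=3.478; c=lambda q:np.array([260+q[0]/k,120+q[1]/k])-.35
def show(n,z,qs):
    P=np.array([ray(m,c(q),z) for q in qs]); print(n,P[:,:2].round(1).tolist()); return P
show('tray',20,[(330,88),(750,54),(735,452),(352,482)])
show('fork',160,[(55,143),(300,122),(97,570),(163,567),(262,558),(325,553)])
F=[(27,27,121),(27,-27,121),(-27,-27,121),(-27,27,121)];H=[(12,12,185),(12,-12,185),(-12,-12,185),(-12,12,185)]
fq=[(98,275),(295,284),(285,472),(95,465)];hq=[(140,384),(243,390),(240,487),(137,485)]
show('fl',166,fq);show('ha',230,hq)
ob=[(m,c(q),np.array(X)+[0,0,45]) for q,X in zip(fq+hq,F+H)]
p,e=fit(ob,[550,350,0]);print('hook',p,np.degrees(p[2]),e.round(1).tolist())
for w in(1,2,3,4):
  h=75+w;T=[(h,h-50,20),(h,-h-50,20),(-h,-h-50,20),(-h,h-50,20)]
  ob=[(m,c(q),X) for q,X in zip([(330,88),(750,54),(735,452),(352,482)],T)]
  p,e=fit(ob,[550,260,0]);print('tray',w,p,np.degrees(p[2]),abs(e).max(),'fork slot origin',Rz(p[2])@[0,85,0]+[p[0],p[1],0])
E
```

```text
tray [[636.9, 298.2], [648.8, 139.8], [491.8, 127.9], [479.5, 285.5]]
fork [[620.8, 385.5], [626.0, 320.2], [498.4, 377.8], [499.3, 358.4], [502.0, 329.3], [503.5, 310.8]]
fl [[586.2, 374.5], [583.6, 321.3], [530.3, 323.3], [532.6, 376.8]]
ha [[571.0, 359.8], [569.6, 337.1], [547.2, 337.7], [547.7, 360.9]]
hook [ 5.58500896e+02  3.48900151e+02 -4.35594225e-02] -2.495771064859522 [[-0.3, -0.5], [0.6, -0.8], [0.2, -0.0], [-0.3, -0.1], [-0.8, 0.0], [1.0, -0.5], [0.4, 1.4], [-0.7, 0.8]]
tray 1 [5.61994166e+02 2.62626317e+02 7.36499649e-02] 4.219832148074377 3.1856864362823103 fork slot origin [555.73957679 347.39588733   0.        ]
tray 2 [5.61208106e+02 2.62644538e+02 7.52988993e-02] 4.31430913422392 2.1359618549748234 fork slot origin [554.81374624 347.40367994   0.        ]
tray 3 [5.60649039e+02 2.62668716e+02 7.68022852e-02] 4.400446797698496 1.2273264105066914 fork slot origin [554.12726093 347.41814887   0.        ]
tray 4 [5.60377268e+02 2.62690677e+02 7.73194311e-02] 4.430077074698986 0.38059984958027826 fork slot origin [553.81166244 347.43672593   0.        ]
```

Wrist view: tray corners at about (355,145)–(475,250), and the hook handle top around (314,245). That puts the station at (560.4, 262.7) with yaw 4.4°, and the hook at (558.5, 348.9) with yaw -2.5°. Next I descend on the handle.

```bash
python3 - <<'E'
from h import *
go([558.5,348.9,199],[np.pi,0,-np.pi/2-.0436])
E
```

```text
shift [-0.0036 -0.0036  0.1213] turn [ 0.06 -0.03  2.24]
```

arm_command(steps=[[-0.0018, -0.0018, 0.02, 0, 0, 1.1], [-0.0036, -0.0036, 0.05, 0, 0, 2.24], [-0.0036, -0.0036, 0.08, 0, 0, 2.24], [-0.0036, -0.0036, 0.105, 0, 0, 2.24], [-0.0036, -0.0036, 0.117, 0, 0, 2.24], [-0.0036, -0.0036, 0.1213, 0, 0, 2.24], [-0.0036, -0.0036, 0.1213, 0, 0, 2.24]])

```text
time: 2.9
ee_pos: [559.0, 349.1, 199.7]
ee_rot: [3.142, -0.0, -1.609]
force: [0.1, -0.4, -0.7]
width: 1.004
```

arm_command(steps=[[0, 0, 0, 0, 0, 0], [0, 0, 0, 0, 0, 0], [0, 0, 0, 0, 0, 0], [0, 0, 0, 0, 0, 0], [0, 0, 0, 0, 0, 0], [0, 0, 0, 0, 0, 0], [0, 0, 0, 0, 0, 0], [0, 0, 0, 0, 0, 0]], hand=1)

```text
time: 3.7
ee_pos: [558.8, 349.0, 199.6]
ee_rot: [3.141, -0.0, -1.61]
force: [0.1, -0.4, -0.1]
width: 0.352
```

```bash
python3 -c "
from h import *
snap('w2');snap('sd2','side');crop('sd2',240,280,180,135,'sd2c')"
```

```text
3.7 [558.8 349.  199.6] [ 3.141 -0.    -1.61 ] [ 0.1 -0.4 -0.1] 0.35183619868466215
3.75 [558.8 349.1 199.6] [ 3.141 -0.    -1.61 ] [-0.6  0.4 -0.6] 0.3123201634672247
scale 4.444444444444445
```

View pics/w2.png

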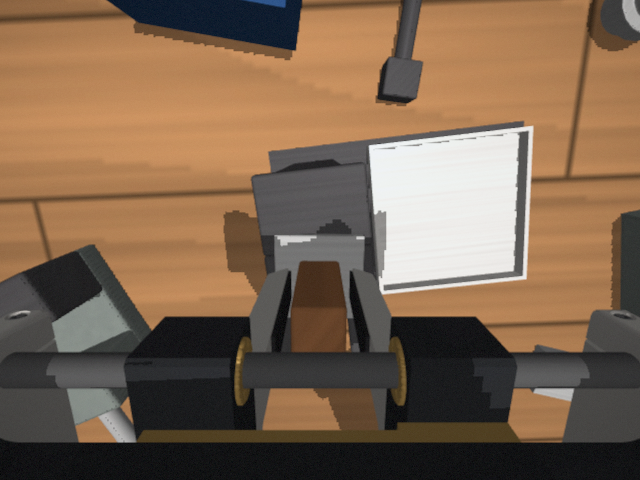

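View pics/sd2c.png

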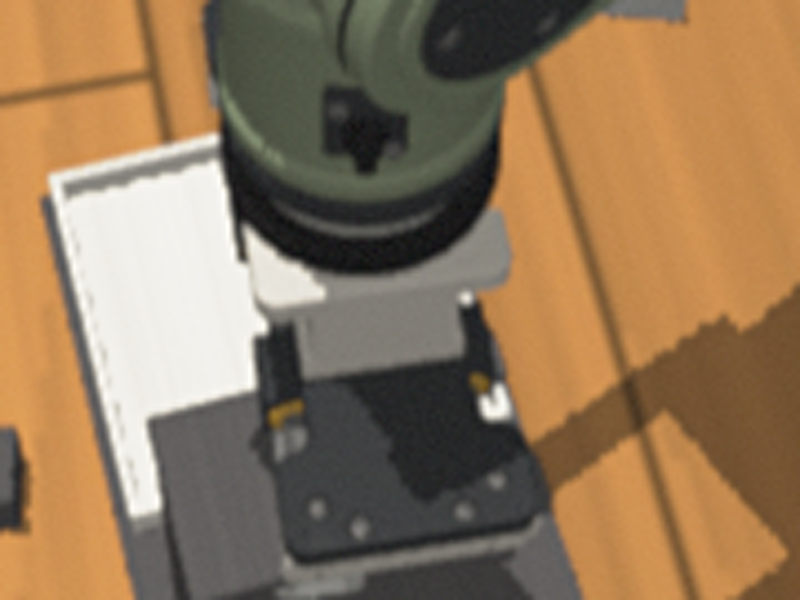

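arm_command(steps=[[0, 0, 0, 0, 0, 0], [0, 0, 0, 0, 0, 0], [0, 0, 0, 0, 0, 0], [0, 0, -0.003, 0, 0, 0], [0, 0, -0.008, 0, 0, 0], [0, 0, -0.015, 0, 0, 0], [0, 0, -0.021, 0, 0, 0], [0, 0, -0.025, 0, 0, 0], [0, 0, -0.025, 0, 0, 0], [0, 0, -0.025, 0, 0, 0]], hand=1)

```text
time: 4.8
ee_pos: [558.9, 349.1, 224.8]
ee_rot: [-3.141, 0.0, -1.61]
force: [-0.3, 0.1, -2.5]
width: 0.254
```

```bash
python3 - <<'E'
from h import *
im,m=snap('w3')
s=r.observe();R,p=tool();a=.0773
go(p+105*np.array([-np.cos(a),-np.sin(a),0]),s['ee_rot'])
E
```

```text
4.8 [558.9 349.1 224.8] [-3.141  0.    -1.61 ] [-0.3  0.1 -2.5] 0.2540390818685725
shift [0.0122 0.1043 0.    ] turn [0. 0. 0.]
```

View pics/w3.png

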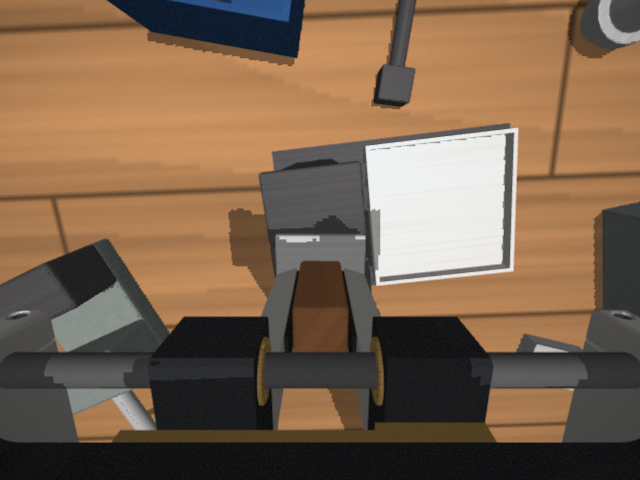

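The handle is held (opening 0.254 = 24 mm, weight about 2.2 N) and the hook is lifted 25 mm. Next I slide it out toward -x.

arm_command(steps=[[0.001, 0.008, 0, 0, 0, 0], [0.0025, 0.021, 0, 0, 0, 0], [0.0045, 0.038, 0, 0, 0, 0], [0.0065, 0.056, 0, 0, 0, 0], [0.0088, 0.075, 0, 0, 0, 0], [0.0106, 0.09, 0, 0, 0, 0], [0.0118, 0.1, 0, 0, 0, 0], [0.0122, 0.1043, 0, 0, 0, 0], [0.0122, 0.1043, 0, 0, 0, 0]])

```text
time: 5.75
ee_pos: [453.7, 341.0, 224.7]
ee_rot: [-3.141, 0.0, -1.609]
force: [-0.2, -0.2, -2.2]
width: 0.256
```

```bash
python3 - <<'E'
from h import *
m=r.camera_model('wrist');R,p=tool();print(r.observe()['time'],p,r.observe()['force'])
C=R.inv().apply(-m['R'].T@m['t']-p);A=m['R']@R.as_matrix()
b=np.array([502.5,-100.5,0]);a=.1807
rpy=[np.pi,0,-np.pi/2+a];Rt=Ro.from_euler('xyz',rpy)
for off,z in((-75,400),(-110,380)):
  tc=b+Rz(a)@[off,0,0]+[0,0,z]; c=tc+Rt.apply(C); Rc=(A@Rt.inv().as_matrix())
  print(tc)
  for X in((0,0,60),(0,-74,60),(0,74,60),(68,0,4),(-68,0,140),(0,0,4)): 
    v=m['K']@Rc@(b+Rz(a)@np.array(X)-c); print(off,X,(v[:2]/v[2]).round())
  for X in((27,27,-32),(-27,27,-32)): 
    v=m['K']@Rc@(tc+Rz(a)@np.array(X)-c); print(' flange',(v[:2]/v[2]).round())
  go(tc,rpy)
E
```

```text
5.75 [453.74449838 341.00673258 224.73090544] [-0.24802603 -0.18326843 -2.23121667]
[ 428.72114017 -113.97886651  400.        ]
-75 (0, 0, 60) [319. 151.]
-75 (0, -74, 60) [371. 151.]
-75 (0, 74, 60) [268. 151.]
-75 (68, 0, 4) [319. 106.]
-75 (-68, 0, 140) [319. 206.]
-75 (0, 0, 4) [319. 151.]
 flange [273. 235.]
 flange [276. 318.]
shift [ 0.4556  0.0074 -0.1753] turn [-1.000e-02  0.000e+00 -1.257e+01]
[ 394.29100558 -120.26900421  380.        ]
-110 (0, 0, 60) [319. 124.]
-110 (0, -74, 60) [374. 124.]
-110 (0, 74, 60) [265. 124.]
-110 (68, 0, 4) [319.  78.]
-110 (-68, 0, 140) [319. 180.]
-110 (0, 0, 4) [319. 127.]
 flange [273. 235.]
 flange [276. 318.]
shift [ 0.4632  0.0416 -0.1553] turn [-1.000e-02  0.000e+00 -1.257e+01]
```

arm_command(steps=[[0, 0, -0.01, 0, 0, 0], [0.004, 0, -0.03, 0, 0, 0], [0.015, 0, -0.06, 0, 0, -1], [0.035, 0, -0.09, 0, 0, -2], [0.06, 0.001, -0.11, 0, 0, -3], [0.09, 0.002, -0.12, 0, 0, -4], [0.125, 0.002, -0.126, 0, 0, -5], [0.162, 0.003, -0.126, 0, 0, -6], [0.2, 0.003, -0.126, 0, 0, -7], [0.24, 0.004, -0.126, 0, 0, -8], [0.278, 0.005, -0.126, 0, 0, -9], [0.315, 0.006, -0.126, 0, 0, -10], [0.35, 0.007, -0.126, 0, 0, -11], [0.382, 0.0074, -0.126, 0, 0, -12], [0.41, 0.0074, -0.126, 0, 0, -12.5], [0.432, 0.0074, -0.126, 0, 0, -12.57], [0.447, 0.0074, -0.126, 0, 0, -12.57], [0.454, 0.0074, -0.126, 0, 0, -12.57], [0.4556, 0.0074, -0.126, 0, 0, -12.57], [0.4556, 0.0074, -0.126, 0, 0, -12.57]])

```text
time: 7.75
ee_pos: [429.2, -113.9, 351.0]
ee_rot: [-3.141, 0.0, -1.391]
force: [-0.0, 0.3, -2.4]
width: 0.255
```

```bash
python3 -c "
from h import *
snap('w4');crop('w4',220,60,200,150,'w4c')"
```

```text
7.75 [ 429.2 -113.9  351. ] [-3.141  0.    -1.391] [-0.   0.3 -2.4] 0.2546308605720684
scale 4.0
```

View pics/w4.png

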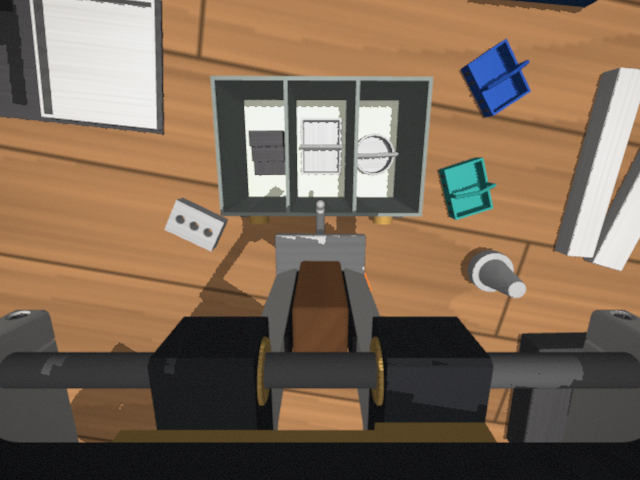

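View pics/w4c.png

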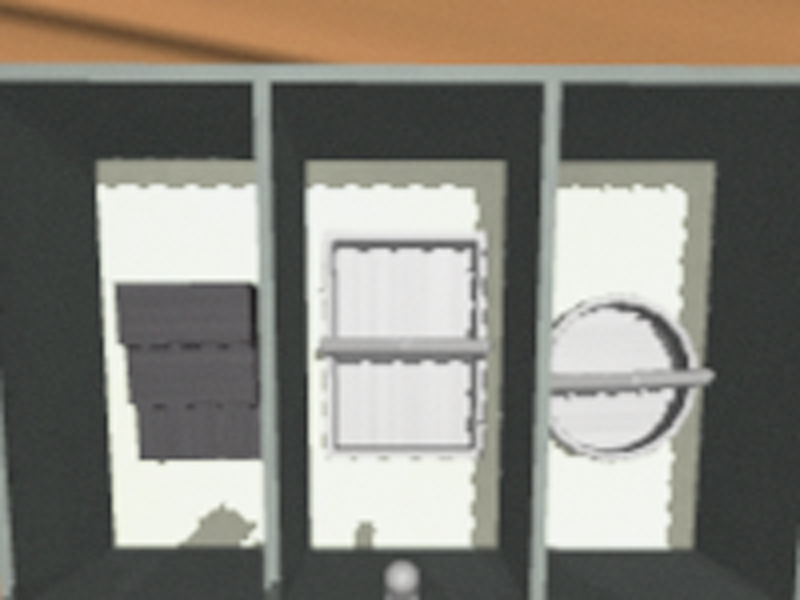

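The wrist view confirms the middle well holds the rectangular basket, with its wire from about (300,147) to (341,147). The round basket is on the right at (375,155) and the hook tip at (320,204). Now I fit the box and the basket.

```bash
python3 - <<'E'
from h import *
m,s=load('w4'); c=lambda q:np.array([220+q[0]/4,60+q[1]/4])-.37
Rm=[(38,28,29),(38,-28,29),(-38,-28,29),(-38,28,29)]
rq=[(329,234),(486,234),(481,456),(325,456)]
print([ray(m,c(q),29)[:2].round(1).tolist() for q in rq])
p,e=fit([(m,c(q),X) for q,X in zip(rq,Rm)],[500,-100,.18]);print('basket',p,np.degrees(p[2]),e.round(1).tolist())
for X in((0,26.5,49),(0,0,63.5),(0,-26.5,49)): print('handle pred crop',((proj(m,Rz(p[2])@np.array(X)+[p[0],p[1],0])+.37-[220,60])*4).round())
# box rim full image
C=[(72,113,140),(72,-113,140),(-72,-113,140),(-72,113,140)]
bq=[(211,78),(432,77),(422,215),(219,215)]
pb,e=fit([(m,np.array(q),X) for q,X in zip(bq,C)],[500,-100,.18]);print('box',pb,np.degrees(pb[2]),e.round(1).tolist())
d=Rz(pb[2]).T@np.array([p[0]-pb[0],p[1]-pb[1],0]);print('basket in box',d)
T=np.array(s['ee_pos']); a=s['ee_rot'][2]+np.pi/2
tip=T+Rz(a)@[28,0,0]-[0,0,153-11];print('tip pred crop',((proj(m,tip)+.37-[220,60])*4).round(),a)
E
```

```text
[[540.9, -69.6], [550.5, -122.1], [477.4, -134.9], [467.5, -80.5]]
basket [ 5.08982260e+02 -1.01705648e+02  1.67697888e-01] 9.608381213661925 [[-1.3, -0.9], [0.7, -0.4], [0.4, 1.0], [-0.1, 0.5]]
handle pred crop [325. 346.]
handle pred crop [405. 346.]
handle pred crop [485. 348.]
box [ 5.03954242e+02 -1.02466975e+02  1.80246686e-01] 10.327374365074455 [[-1.3, -1.5], [0.5, -0.5], [-0.5, 1.2], [1.5, 1.3]]
basket in box [ 5.08304578 -0.15239013  0.        ]
tip pred crop [397. 578.] 0.1801773542508558
```

```bash
python3 - <<'E'
from h import *
go([465.6,-109.1,196],[np.pi,0,-np.pi/2+.17])
E
```

```text
shift [ 0.0022 -0.0366  0.1549] turn [-0.02  0.01  0.62]
```

arm_command(steps=[[0.0005, -0.006, 0, 0, 0, 0], [0.001, -0.016, 0, 0, 0, 0.3], [0.0018, -0.027, 0.004, 0, 0, 0.6], [0.0022, -0.034, 0.012, 0, 0, 0.6], [0.0022, -0.0366, 0.025, 0, 0, 0.6], [0.0022, -0.0366, 0.04, 0, 0, 0.6], [0.0022, -0.0366, 0.05, 0, 0, 0.6], [0.0022, -0.0366, 0.055, 0, 0, 0.6], [0.0022, -0.0366, 0.055, 0, 0, 0.6]])

```text
time: 8.7
ee_pos: [464.7, -109.4, 294.4]
ee_rot: [3.14, 0.001, -1.401]
force: [0.2, -1.1, -2.2]
width: 0.252
```

```bash
python3 -c "
from h import *
snap('w5');crop('w5',220,60,200,150,'w5c')
go([465.6,-109.1,196],[np.pi,0,-np.pi/2+.17])"
```

```text
8.7 [ 464.7 -109.4  294.4] [ 3.140e+00  1.000e-03 -1.401e+00] [ 0.2 -1.1 -2.2] 0.25246009952491943
scale 4.0
shift [-0.0004 -0.0005  0.0994] turn [ 0.03  0.02 -0.02]
```

View pics/w5c.png

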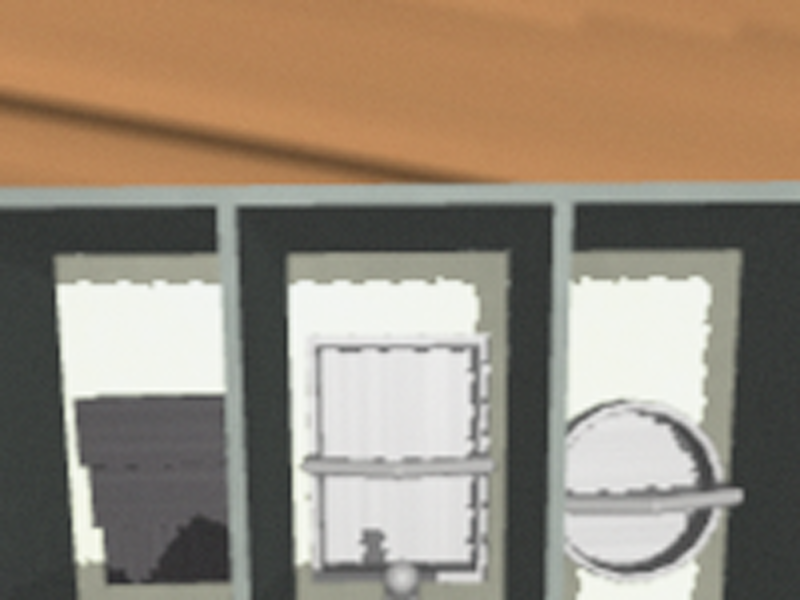

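```bash
python3 - <<'E'
from h import *
m,s=load('w5'); c=lambda q:np.array([220+q[0]/4,60+q[1]/4])-.37
for q,z in(((398,467),63.5),((303,465),49),((492,466),49)): print(ray(m,c(q),z))
T=np.array(s['ee_pos']); a=s['ee_rot'][2]+np.pi/2
d=ray(m,c((398,467)),63.5)-T; print('wire rel hook', Rz(a).T@d)
E
```

```text
[ 509.81005612 -101.39280952   63.5       ]
[504.5437858  -73.54564742  49.        ]
[ 513.77193177 -129.0819242    49.        ]
wire rel hook [ 4.58186225e+01  2.23798913e-01 -2.30886745e+02]
```

Wrist view: the hook tip at column 402 lines up with the wire's midpoint at column 398, and the wire lies 46 mm ahead of the shaft. I'll lower the hook into the well.

arm_command(steps=[[0, 0, 0.005, 0, 0, 0], [0, 0, 0.014, 0, 0, 0], [0, 0, 0.026, 0, 0, 0], [0, 0, 0.039, 0, 0, 0], [0, 0, 0.052, 0, 0, 0], [0, 0, 0.065, 0, 0, 0], [0, 0, 0.077, 0, 0, 0], [0, 0, 0.087, 0, 0, 0], [0, 0, 0.095, 0, 0, 0], [0, 0, 0.099, 0, 0, 0], [0, 0, 0.099, 0, 0, 0]])

```text
time: 9.85
ee_pos: [465.1, -109.5, 196.1]
ee_rot: [3.141, 0.001, -1.401]
force: [1.0, -0.2, -1.3]
width: 0.253
```

```bash
python3 -c "
from h import *
snap('w6');crop('w6',240,120,160,120,'w6c')"
```

```text
9.85 [ 465.1 -109.5  196.1] [ 3.141e+00  1.000e-03 -1.401e+00] [ 1.  -0.2 -1.3] 0.2528909071505389
scale 5.0
```

View pics/w6c.png

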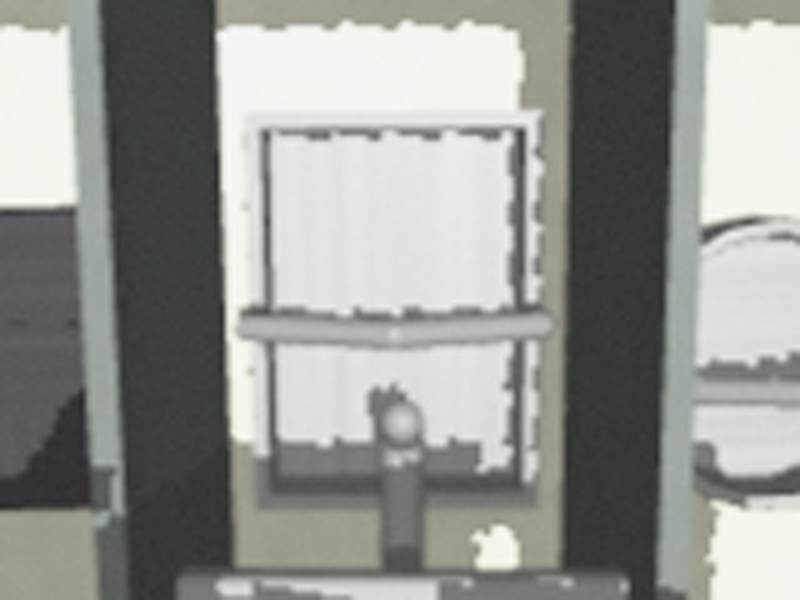

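Wrist view: the foot is in the well below the wire, with the tip at (400,422) in the crop and the wire at row 328. I'll slide it forward 31 mm under the peak.

arm_command(steps=[[0, -0.003, 0, 0, 0, 0], [0, -0.008, 0, 0, 0, 0], [0, -0.014, 0, 0, 0, 0], [0, -0.02, 0, 0, 0, 0], [0, -0.026, 0, 0, 0, 0], [0, -0.03, 0, 0, 0, 0], [0, -0.0315, 0, 0, 0, 0], [0, -0.0315, 0, 0, 0, 0]])

```text
time: 10.7
ee_pos: [496.5, -104.2, 196.5]
ee_rot: [3.141, 0.0, -1.401]
force: [-0.1, -0.5, -1.8]
width: 0.253
```

```bash
python3 -c "
from h import *
snap('w7');crop('w7',240,120,160,120,'w7c')"
```

```text
10.7 [ 496.5 -104.2  196.5] [ 3.141  0.    -1.401] [-0.1 -0.5 -1.8] 0.25300719608847655
scale 5.0
```

View pics/w7c.png

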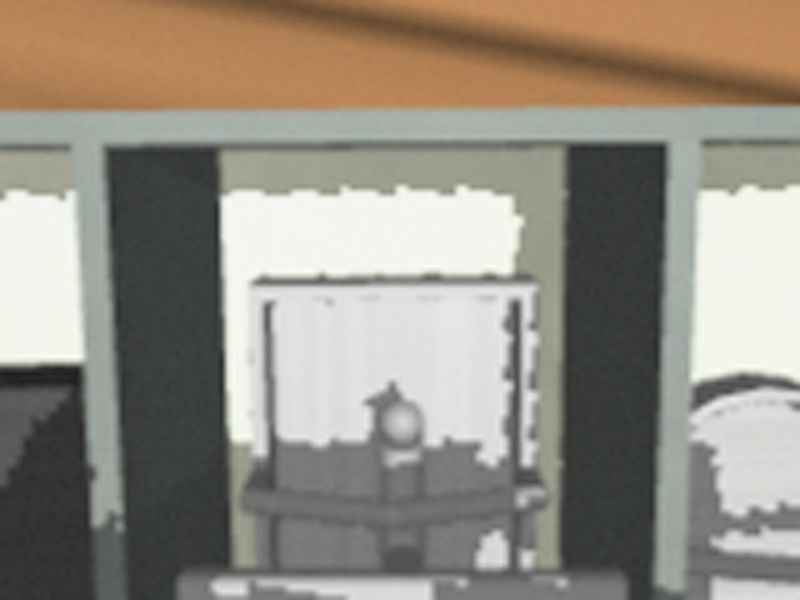

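Wrist view: the wire at row 508 of the crop crosses over the foot, between the tip (422) and the shaft (about 555). Lifting gently.

arm_command(steps=[[0, 0, -0.004, 0, 0, 0], [0, 0, -0.009, 0, 0, 0], [0, 0, -0.012, 0, 0, 0], [0, 0, -0.0135, 0, 0, 0], [0, 0, -0.015, 0, 0, 0], [0, 0, -0.0165, 0, 0, 0], [0, 0, -0.018, 0, 0, 0], [0, 0, -0.021, 0, 0, 0], [0, 0, -0.026, 0, 0, 0], [0, 0, -0.032, 0, 0, 0], [0, 0, -0.037, 0, 0, 0], [0, 0, -0.04, 0, 0, 0], [0, 0, -0.04, 0, 0, 0], [0, 0, -0.04, 0, 0, 0]])

```text
time: 12.15
ee_pos: [496.4, -104.3, 236.7]
ee_rot: [-3.142, -0.0, -1.401]
force: [0.1, -0.9, -5.6]
width: 0.252
```

```bash
python3 -c "
from h import *
snap('w8');crop('w8',240,120,160,120,'w8c')"
```

```text
12.15 [ 496.4 -104.3  236.7] [-3.142 -0.    -1.401] [ 0.1 -0.9 -5.6] 0.2520114443881592
scale 5.0
```

View pics/w8c.png

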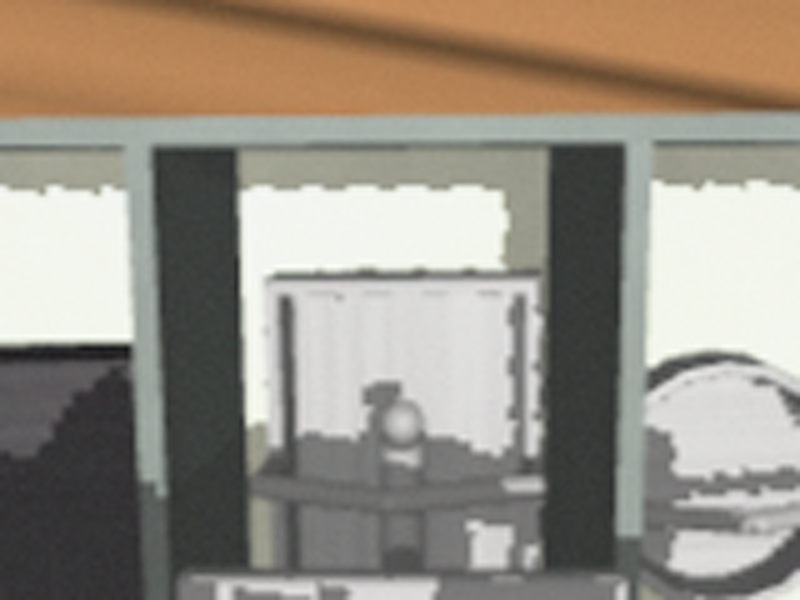

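Weight is now about 5.6 N (hook plus basket) and the wrist view shows the basket hanging level. Lifting it clear of the box.

arm_command(steps=[[0, 0, -0.002, 0, 0, 0], [0, 0, -0.006, 0, 0, 0], [0, 0, -0.012, 0, 0, 0], [0, 0, -0.02, 0, 0, 0], [0, 0, -0.03, 0, 0, 0], [0, 0, -0.041, 0, 0, 0], [0, 0, -0.053, 0, 0, 0], [0, 0, -0.065, 0, 0, 0], [0, 0, -0.077, 0, 0, 0], [0, 0, -0.089, 0, 0, 0], [0, 0, -0.101, 0, 0, 0], [0, 0, -0.113, 0, 0, 0], [0, 0, -0.125, 0, 0, 0], [0, 0, -0.136, 0, 0, 0], [0, 0, -0.145, 0, 0, 0], [0, 0, -0.152, 0, 0, 0], [0, 0, -0.156, 0, 0, 0], [0, 0, -0.158, 0, 0, 0], [0, 0, -0.158, 0, 0, 0]])

```text
time: 14.1
ee_pos: [496.4, -104.3, 394.6]
ee_rot: [3.141, 0.0, -1.401]
force: [0.2, -0.1, -5.1]
width: 0.254
```

```bash
python3 - <<'E'
from h import *
snap('w9');snap('s9','scene')
# tray centre target: wire at tray centre; hook origin = centre - 14 along station x
a=.0773; st=np.array([560.4,262.7,0])
tgt=st+Rz(a)@[-14,-50,0]; s=r.observe(); tgt[2]=s['ee_pos'][2]
print(tgt); go(tgt,[np.pi,0,-np.pi/2+a])
E
```

```text
14.1 [ 496.4 -104.3  394.6] [ 3.141  0.    -1.401] [ 0.2 -0.1 -5.1] 0.2544516937442437
14.15 [ 496.3 -104.2  394.3] [ 3.141  0.    -1.401] [-1.2  0.7 -5.3] 0.2514240177259507
[550.30295827 211.7681853  394.06803963]
shift [-3.023e-01 -1.067e-01  1.000e-04] turn [0.05 0.03 5.3 ]
```

View pics/w9.png

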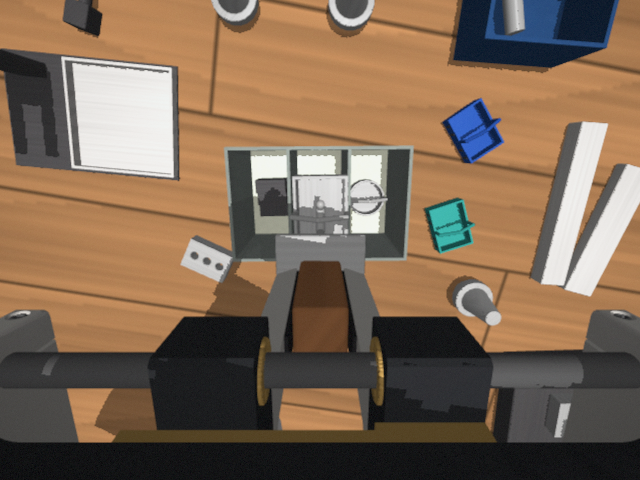

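View pics/s9.png

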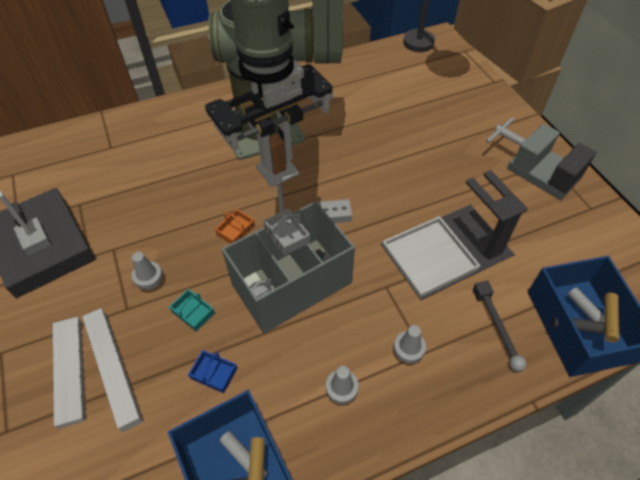

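arm_command(steps=[[-0.0004, -0.0001, 0, 0, 0, 0], [-0.0026, -0.0009, 0, 0, 0, 0], [-0.008, -0.0028, 0, 0, 0, 0.1], [-0.0175, -0.0062, 0, 0, 0, 0.3], [-0.0313, -0.011, 0, 0, 0, 0.55], [-0.0493, -0.0174, 0, 0, 0, 0.86], [-0.0711, -0.0251, 0, 0, 0, 1.25], [-0.096, -0.0339, 0, 0, 0, 1.68], [-0.123, -0.0434, 0, 0, 0, 2.16], [-0.1512, -0.0534, 0, 0, 0, 2.65], [-0.1793, -0.0633, 0, 0, 0, 3.14], [-0.2064, -0.0728, 0, 0, 0, 3.62], [-0.2312, -0.0816, 0, 0, 0, 4.05], [-0.253, -0.0893, 0, 0, 0, 4.44], [-0.271, -0.0957, 0, 0, 0, 4.75], [-0.2848, -0.1005, 0, 0, 0, 5], [-0.2943, -0.1039, 0, 0, 0, 5.2], [-0.2997, -0.1058, 0, 0, 0, 5.3], [-0.302, -0.1066, 0, 0, 0, 5.3], [-0.3023, -0.1067, 0, 0, 0, 5.3]])

```text
time: 16.2
ee_pos: [550.5, 211.4, 394.6]
ee_rot: [3.141, -0.0, -1.494]
force: [0.7, 0.0, -5.3]
width: 0.254
```

```bash
python3 - <<'E'
from h import *
snap('w10');snap('s10','scene');crop('s10',350,90,200,150+60,'s10c')
E
```

```text
16.2 [550.5 211.4 394.6] [ 3.141 -0.    -1.494] [ 0.7  0.  -5.3] 0.25360561604067594
16.25 [550.5 211.2 394.6] [ 3.141 -0.    -1.494] [ 0.1 -0.1 -5.9] 0.2533442932994934
scale 2.857142857142857
```

View pics/w10.png

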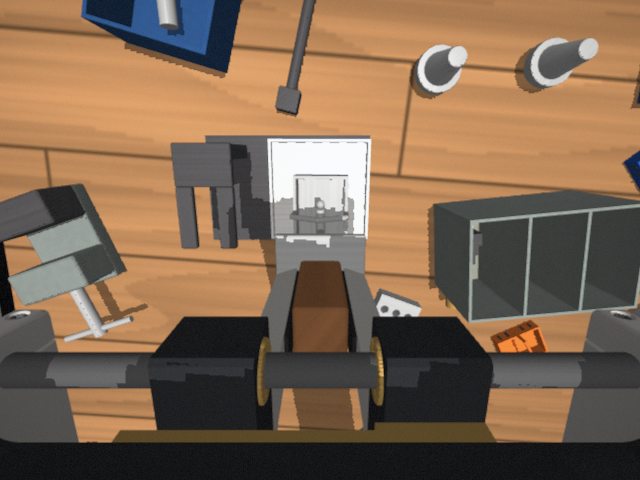

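View pics/s10c.png

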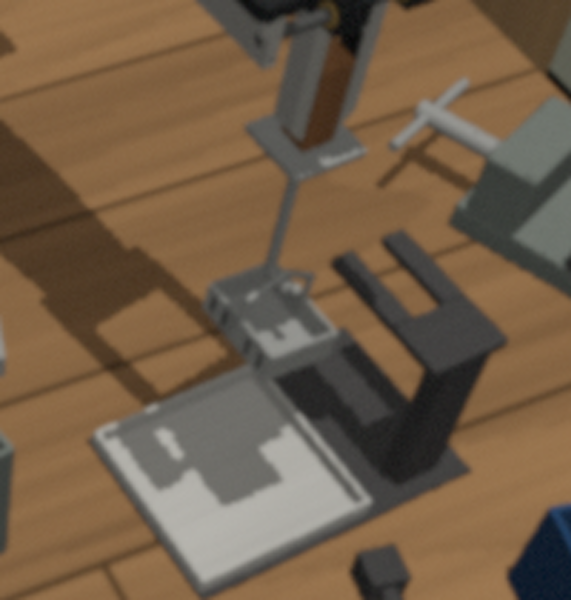

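The basket hangs level above the tray. Lowering most of the way, then the last stretch slowly.

arm_command(steps=[[0, 0, 0.001, 0, 0, 0], [0, 0, 0.004, 0, 0, 0], [0, 0, 0.009, 0, 0, 0], [0, 0, 0.017, 0, 0, 0], [0, 0, 0.027, 0, 0, 0], [0, 0, 0.038, 0, 0, 0], [0, 0, 0.05, 0, 0, 0], [0, 0, 0.062, 0, 0, 0], [0, 0, 0.074, 0, 0, 0], [0, 0, 0.086, 0, 0, 0], [0, 0, 0.098, 0, 0, 0], [0, 0, 0.11, 0, 0, 0], [0, 0, 0.122, 0, 0, 0], [0, 0, 0.134, 0, 0, 0], [0, 0, 0.145, 0, 0, 0], [0, 0, 0.154, 0, 0, 0], [0, 0, 0.161, 0, 0, 0], [0, 0, 0.166, 0, 0, 0], [0, 0, 0.169, 0, 0, 0], [0, 0, 0.17, 0, 0, 0]])

```text
time: 18.3
ee_pos: [550.5, 211.7, 224.5]
ee_rot: [-3.142, -0.0, -1.493]
force: [-0.2, 0.1, -6.2]
width: 0.254
```

```bash
python3 - <<'E'
from h import *
snap('w11');crop('w11',220,90,200,150,'w11c')
E
```

```text
18.3 [550.5 211.7 224.5] [-3.142 -0.    -1.493] [-0.2  0.1 -6.2] 0.2536873431007429
scale 4.0
```

View pics/w11c.png

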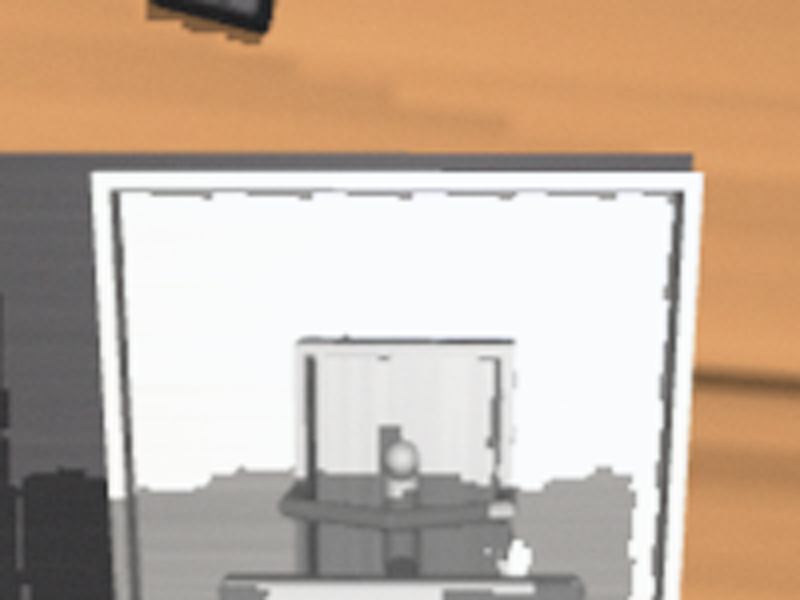

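Well inside the tray, with the underside about 13 mm above the floor. Setting it down slowly, then lowering the foot free of the wire.

arm_command(steps=[[0, 0, 0.002, 0, 0, 0], [0, 0, 0.005, 0, 0, 0], [0, 0, 0.0075, 0, 0, 0], [0, 0, 0.0095, 0, 0, 0], [0, 0, 0.0105, 0, 0, 0], [0, 0, 0.0112, 0, 0, 0], [0, 0, 0.0119, 0, 0, 0], [0, 0, 0.0126, 0, 0, 0], [0, 0, 0.0133, 0, 0, 0], [0, 0, 0.014, 0, 0, 0], [0, 0, 0.0147, 0, 0, 0], [0, 0, 0.0155, 0, 0, 0], [0, 0, 0.017, 0, 0, 0], [0, 0, 0.0185, 0, 0, 0], [0, 0, 0.02, 0, 0, 0], [0, 0, 0.022, 0, 0, 0], [0, 0, 0.024, 0, 0, 0], [0, 0, 0.026, 0, 0, 0], [0, 0, 0.026, 0, 0, 0], [0, 0, 0.026, 0, 0, 0]])

```text
time: 20.35
ee_pos: [550.4, 211.7, 198.5]
ee_rot: [3.141, -0.0, -1.493]
force: [-0.8, -1.0, -2.0]
width: 0.252
```

```bash
python3 - <<'E'
from h import *
snap('w12');crop('w12',240,120,160,120,'w12c')
E
```

```text
20.35 [550.4 211.7 198.5] [ 3.141 -0.    -1.493] [-0.8 -1.  -2. ] 0.2519552198183467
scale 5.0
```

View pics/w12c.png

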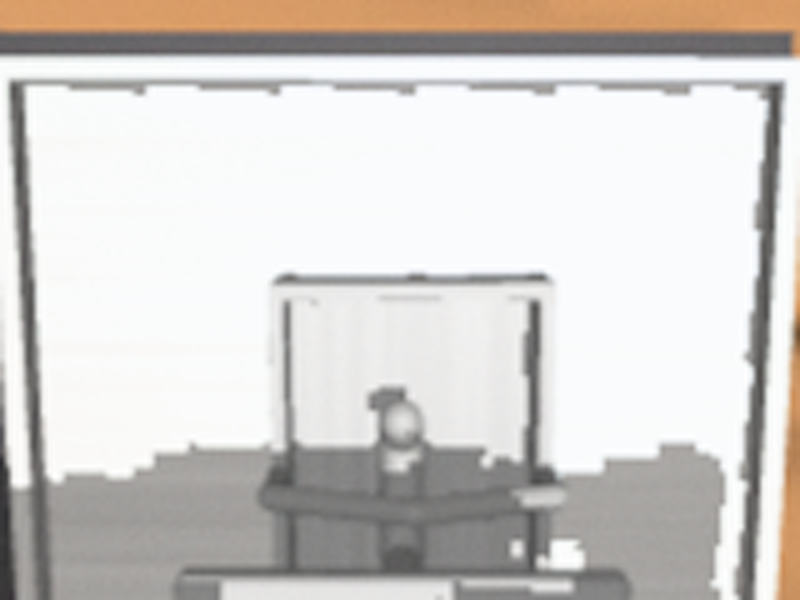

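Force is back to the hook's weight alone, so the basket stands in the tray. I lower 3 mm more and withdraw the foot toward -x.

arm_command(steps=[[0, 0, 0.0015, 0, 0, 0], [0, 0, 0.003, 0, 0, 0], [0, 0.002, 0.003, 0, 0, 0], [0, 0.006, 0.003, 0, 0, 0], [0, 0.011, 0.003, 0, 0, 0], [0, 0.016, 0.003, 0, 0, 0], [0, 0.021, 0.003, 0, 0, 0], [0, 0.026, 0.003, 0, 0, 0], [0, 0.032, 0.003, 0, 0, 0], [0, 0.038, 0.003, 0, 0, 0], [0, 0.043, 0.003, 0, 0, 0], [0, 0.046, 0.003, 0, 0, 0], [0, 0.046, 0.003, 0, 0, 0]])

```text
time: 21.7
ee_pos: [504.2, 208.1, 195.7]
ee_rot: [3.142, -0.0, -1.493]
force: [0.2, -0.3, -2.7]
width: 0.252
```

```bash
python3 - <<'E'
from h import *
snap('w13');crop('w13',220,90,200,150,'w13c')
E
```

```text
21.7 [504.2 208.1 195.7] [ 3.142 -0.    -1.493] [ 0.2 -0.3 -2.7] 0.2522315420251042
scale 4.0
```

View pics/w13c.png

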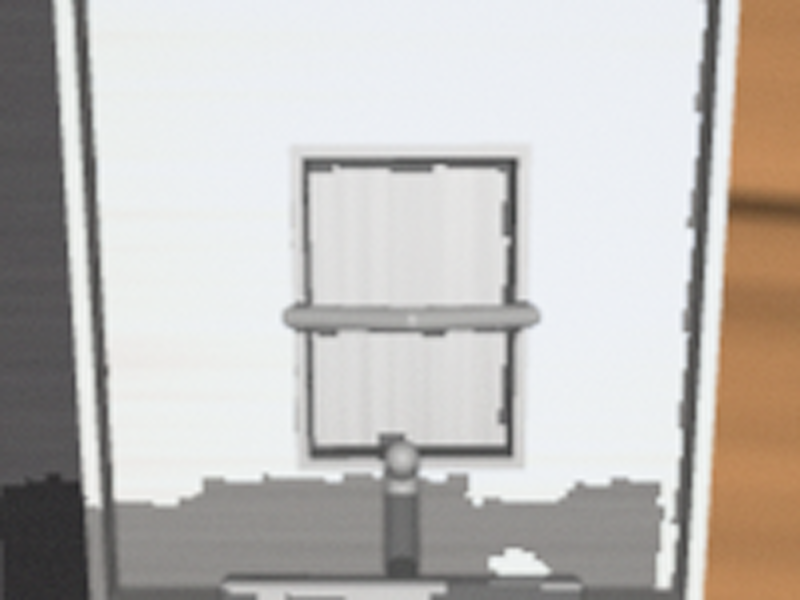

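Wrist view: the basket stands upright in the tray, with its wire at row 317 of the crop and the hook tip clear of it at row 460. I raise the hook and go to the fork entrance.

```bash
python3 - <<'E'
from h import *
go([449.1,339.3,228],[np.pi,0,-np.pi/2+.0773])
E
```

```text
shift [-0.135   0.0451 -0.0323] turn [-0.02  0.    0.01]
```

arm_command(steps=[[0, 0.001, -0.005, 0, 0, 0], [0, 0.003, -0.016, 0, 0, 0], [0, 0.006, -0.03, 0, 0, 0], [0, 0.01, -0.044, 0, 0, 0], [-0.002, 0.016, -0.054, 0, 0, 0], [-0.008, 0.024, -0.058, 0, 0, 0], [-0.019, 0.032, -0.058, 0, 0, 0], [-0.034, 0.039, -0.058, 0, 0, 0], [-0.052, 0.044, -0.058, 0, 0, 0], [-0.071, 0.0451, -0.056, 0, 0, 0], [-0.089, 0.0451, -0.052, 0, 0, 0], [-0.106, 0.0451, -0.046, 0, 0, 0], [-0.12, 0.0451, -0.04, 0, 0, 0], [-0.13, 0.0451, -0.035, 0, 0, 0], [-0.134, 0.0451, -0.033, 0, 0, 0], [-0.135, 0.0451, -0.0323, 0, 0, 0], [-0.135, 0.0451, -0.0323, 0, 0, 0]])

```text
time: 23.45
ee_pos: [449.3, 339.0, 227.9]
ee_rot: [3.141, -0.0, -1.494]
force: [-0.3, -0.1, -2.1]
width: 0.253
```

```bash
python3 - <<'E'
from h import *
snap('w14');crop('w14',220,90,200,150,'w14c')
go([553.8,347.4,228],[np.pi,0,-np.pi/2+.0773])
E
```

```text
23.45 [449.3 339.  227.9] [ 3.141 -0.    -1.494] [-0.3 -0.1 -2.1] 0.2531224997248078
scale 4.0
shift [-5.000e-04 -1.047e-01  1.000e-04] turn [-0.01 -0.02 -0.03]
```

View pics/w14.png

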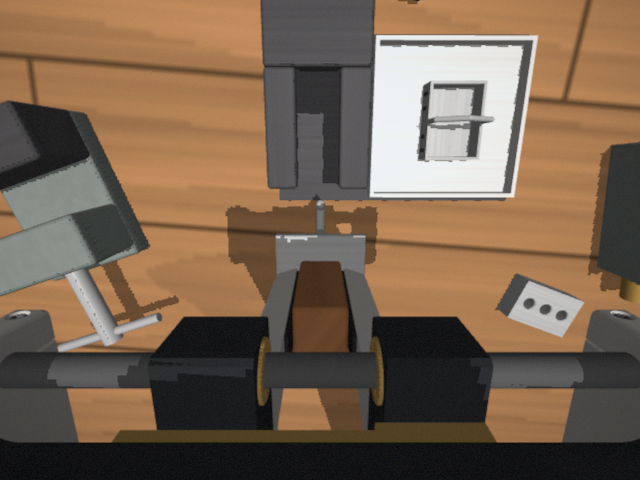

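View pics/w14c.png

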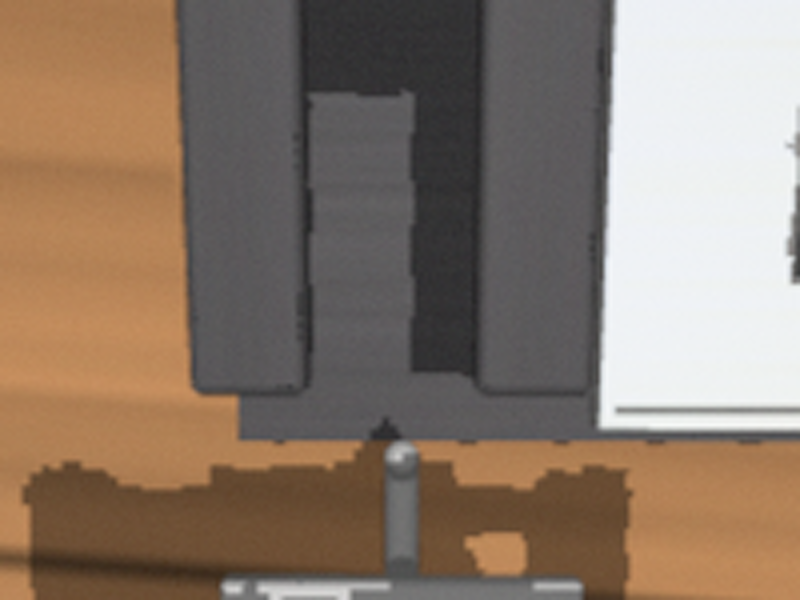

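Wrist view: the slot (crop columns 306–478, centre 392) is within 2 px of the tip (402), which is about 1.4 mm. I correct that while sliding in.

arm_command(steps=[[-0.0015, -0.002, 0, 0, 0, 0], [-0.0018, -0.008, 0, 0, 0, 0], [-0.0018, -0.018, 0, 0, 0, 0], [-0.0018, -0.031, 0, 0, 0, 0], [-0.0018, -0.045, 0, 0, 0, 0], [-0.0018, -0.059, 0, 0, 0, 0], [-0.0018, -0.073, 0, 0, 0, 0], [-0.0018, -0.086, 0, 0, 0, 0], [-0.0018, -0.096, 0, 0, 0, 0], [-0.0018, -0.102, 0, 0, 0, 0], [-0.0018, -0.1047, 0, 0, 0, 0], [-0.0018, -0.1047, 0, 0, 0, 0]])

```text
time: 24.7
ee_pos: [553.6, 349.1, 227.7]
ee_rot: [3.141, -0.0, -1.494]
force: [0.6, 0.0, -1.8]
width: 0.255
```

```bash
python3 - <<'E'
from h import *
snap('w15')
E
```

```text
24.7 [553.6 349.1 227.7] [ 3.141 -0.    -1.494] [ 0.6  0.  -1.8] 0.25517152082056466
```

View pics/w15.png

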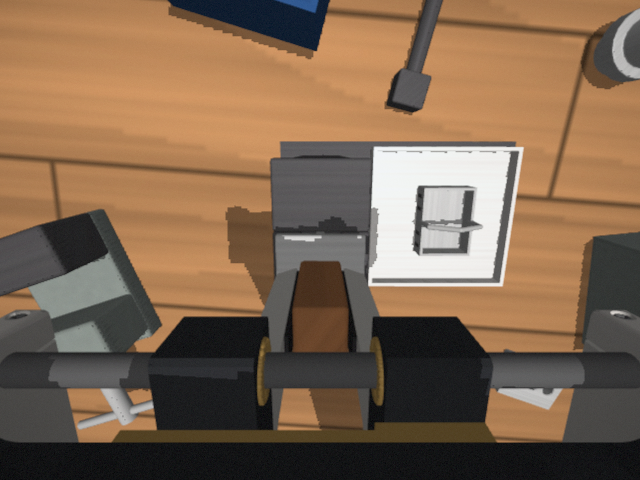

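arm_command(steps=[[0, 0, 0.002, 0, 0, 0], [0, 0, 0.007, 0, 0, 0], [0, 0, 0.013, 0, 0, 0], [0, 0, 0.019, 0, 0, 0], [0, 0, 0.023, 0, 0, 0], [0, 0, 0.0255, 0, 0, 0], [0, 0, 0.0268, 0, 0, 0], [0, 0, 0.0276, 0, 0, 0], [0, 0, 0.0282, 0, 0, 0], [0, 0, 0.0284, 0, 0, 0], [0, 0, 0.0284, 0, 0, 0]])

```text
time: 25.85
ee_pos: [553.5, 349.2, 199.7]
ee_rot: [-3.141, 0.0, -1.493]
force: [-1.0, 1.0, -2.8]
width: 0.254
```

```bash
python3 - <<'E'
from h import *
snap('w16')
E
```

```text
25.85 [553.5 349.2 199.7] [-3.141  0.    -1.493] [-1.   1.  -2.8] 0.25372875627771796
```

Not quite seated, since the force is still the hook's weight. I go down by small amounts until the weight is taken.

arm_command(steps=[[0, 0, 0.0005, 0, 0, 0], [0, 0, 0.001, 0, 0, 0], [0, 0, 0.001, 0, 0, 0]])

```text
time: 26.2
ee_pos: [553.6, 349.3, 199.6]
ee_rot: [-3.141, 0.0, -1.493]
force: [-1.6, -0.4, 2.4]
width: 0.253
```

Seated (force now +2.4 N). Opening the fingers, then straight up.

arm_command(steps=[[0, 0, 0, 0, 0, 0], [0, 0, 0, 0, 0, 0], [0, 0, 0, 0, 0, 0], [0, 0, 0, 0, 0, 0], [0, 0, 0, 0, 0, 0], [0, 0, 0, 0, 0, 0], [0, 0, 0, 0, 0, 0], [0, 0, 0, 0, 0, 0], [0, 0, 0, 0, 0, 0]], hand=0)

```text
time: 27.1
ee_pos: [553.5, 349.1, 198.5]
ee_rot: [3.142, -0.0, -1.493]
force: [0.1, 0.4, 0.6]
width: 0.976
```

arm_command(steps=[[0, 0, -0.005, 0, 0, 0], [0, 0, -0.015, 0, 0, 0], [0, 0, -0.03, 0, 0, 0], [0, 0, -0.05, 0, 0, 0], [0, 0, -0.075, 0, 0, 0], [0, 0, -0.1, 0, 0, 0], [0, 0, -0.12, 0, 0, 0], [0, 0, -0.135, 0, 0, 0], [0, 0, -0.14, 0, 0, 0], [0, 0, -0.14, 0, 0, 0]])

```text
time: 28.1
ee_pos: [553.8, 349.3, 339.8]
ee_rot: [-3.14, 0.001, -1.493]
force: [-0.8, -0.2, 0.6]
width: 1.002
```

```bash
python3 - <<'E'
from h import *
snap('w17');snap('s17','scene');crop('s17',360,120,200,150,'s17c')
E
```

```text
28.1 [553.8 349.3 339.8] [-3.140e+00  1.000e-03 -1.493e+00] [-0.8 -0.2  0.6] 1.0015519058399822
28.15 [553.3 349.1 338.4] [ 3.141 -0.    -1.493] [-0.9 -0.2 -0.3] 0.9979228915831132
scale 4.0
```

View pics/w17.png

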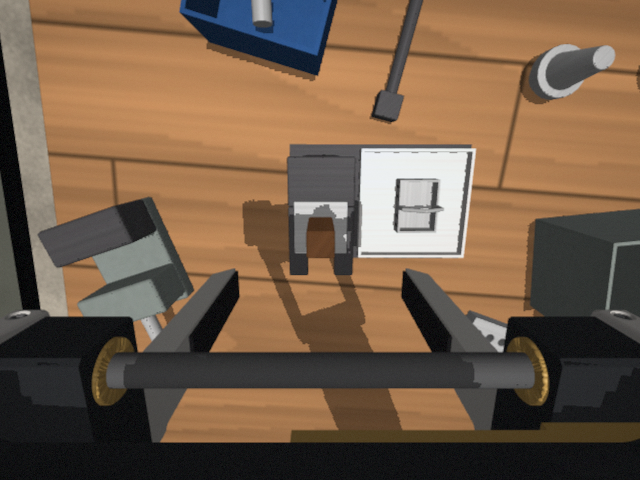

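View pics/s17.png

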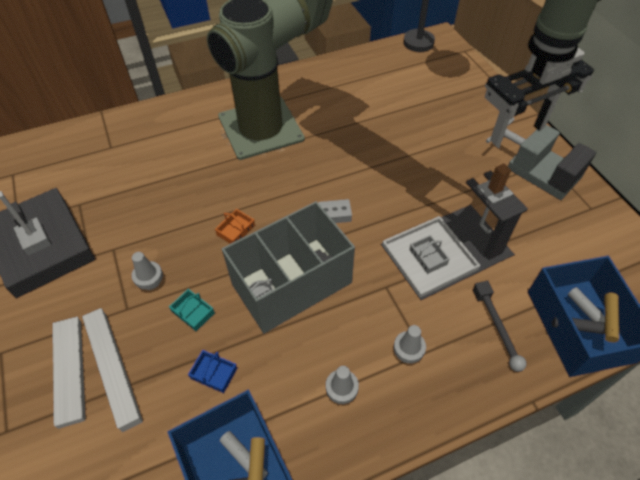

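View pics/s17c.png

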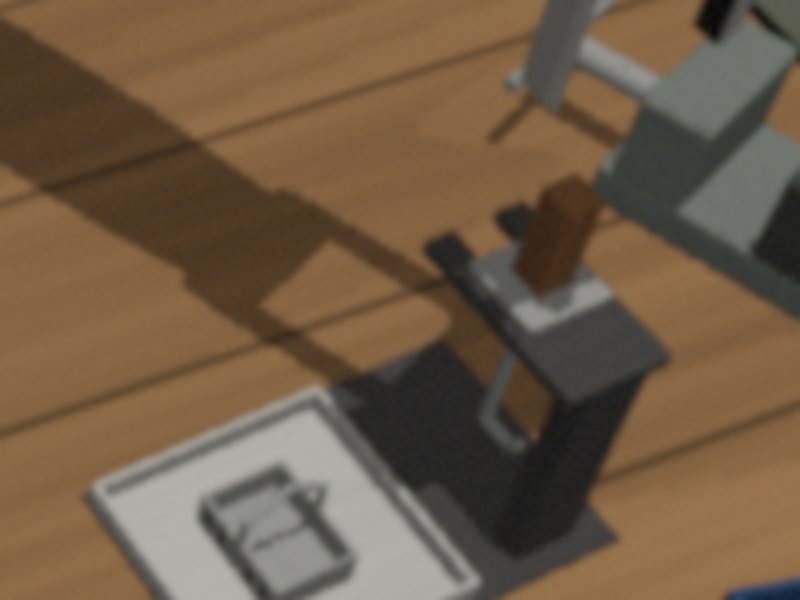

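The scene view shows everything in place: hook on its fork at (500,185), basket upright in the tray at (430,253), and the round basket still in its well at (262,290). The gripper is well above, touching nothing. Handing in.

```bash
python3 -c "
from bench import r
print(r.sign_off(), r.observe()['time'])"
```

```text
the job is handed in; nothing more can be done
the job is handed in; nothing more can be done
```

The job is done and handed in at about 28 s of the 67 s allowed. I took the hook from its fork and lifted the rectangular basket out of the middle well by its wire. I set it down in the drip tray, withdrew the hook, and hung the hook back in the fork.

**Last checks:**
- **Basket:** the scene and wrist pictures show it upright and unhooked near the middle of the tray. The fingers never went near it, only the hook.
- **Hook:** it hangs with its flange on the fork arms and its foot toward +x.
- **Round basket:** it is still in its own well.
- **Gripper:** it is open, about 140 mm above the handle, and reads about zero force.

**Readings that disagreed:**
- The scene and side cameras differed by about 5 mm in y, so I placed things by the wrist camera.
- The hook first hung about 7° askew in the fork. I put it back square.
- After the first lowering into the fork, the force still showed the hook's full weight. I lowered it another 1 mm until it was seated.

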